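# Clear and pop open a desk power dock

## Robot

A 6-joint arm with a two-finger parallel gripper is mounted at the origin on the work surface; the furniture and walls round the work are solid. World frame = base frame: x ahead of the robot, y to its left, z up, the work surface at z = 0. Lengths are in m, angles in degrees, forces in N, time in s.
With the tool pointing down it reaches from about 0.4 to 0.825 m from the base axis. Payload 7 kg.
Tool frame: the origin (TCP) lies midway between the tips of the shut fingers; the grasp point (between the pads) lies 19 mm behind it; z points along the fingers, y is the direction in which the jaws open and shut (so a half turn about z gives the same grasp; the last joint's range is limited). The gripper opens to 88 mm and grips with 3 to 60 N. Pads are 19 mm wide; open, the fingers measure 130 mm over their backs; the gripper's body (78 mm by 193 mm) begins 47 mm behind the grasp point.
Start: joints at [91.736, 20.546, 0.682, 0, -70.136, -16.507], TCP at [0.172, 0.653, 0.227] pointing down, gripper open.
Joint ranges: [-176.03, 176.03], [-82.01, 121.73], [-58.28, 71.71], [-173.87, 95.51], [-174.79, -0.11], [-173.66, 173.66]. Speed limits (degrees/s): [136.94, 136.94, 172.46, 180, 180, 180].

## Interface

Orientations are given as a 3x3 rotation matrix whose columns are the frame's x, y, z axes.
In Python, from rig import robot gives the robot as it stands. Calls block until the motion is done:
- robot.goto(position, orientation): joint-space move of the TCP to a pose.
- robot.servo_line(position, ori=None, speed=0.15): straight line of the TCP; ori=None keeps the orientation; speed is the mean speed in m/s.
- robot.movej(angles): joint-space move.
- robot.move_gripper(opening): opening from 0.0 (shut) to 1.0 (fully open); the grip force is fixed at half the most; returns when the fingers have stopped.
- robot.dwell(seconds).
- robot.ik(position, orientation): joint angles nearest the present ones, or None.
- robot.grab_frame(name): name is "side" or "top" or "wrist"; returns (picture, depth): 420x560x3 uint8, red, green, blue; 420x560 float32, m along the optical axis (not along the pixel's ray), 0 where there is no reading.
- robot.camera_info(name): a dict with "vfov" (degrees; the focal length in pixels is half the picture's height over the tangent of half this angle, whatever the lens; pixels are square), "cx", "cy" (the principal point, pixels), "view" (4x4, takes a point from world to camera coordinates); the wrist camera has in their place "T_tool_cam" (4x4, takes a point from camera to tool coordinates, whose origin is the TCP and whose axes are the flange's). Camera axes: x right, y down, z forward; pixel columns grow to the right and rows downward; lengths in m; the calibration is good to about 2 mm. A picture is of the moment at which its call begins: read the wrist's pose just before it. camera_info takes no time and is no camera call.
A pose or a line that the arm cannot do raises robot.Unreachable and nothing moves.
- robot.job_done(): hands the job in, once; it reports no verdict.
Readings, each from a call of its own:
- robot.read_t(): time.
- robot.read_qpos(): joint angles.
- robot.read_qvel(): joint speeds.
- robot.read_effort(): joint torques, N m.
- robot.read_position(): TCP position.
- robot.read_tcp_rot(): TCP orientation.
- robot.read_force(): force on the tool from outside, world axes, zero at the start.
- robot.read_ft_torque(): the same for the moment, N m.
- robot.read_grip_width(): opening from 0.0 (shut) to 1.0 (fully open).
Only numpy, scipy, OpenCV 4.12 (cv2) and the standard library are available. Lean on these libraries where they do the work, as an engineer would, in place of code of your own. Each camera call takes 0.05 s, during which the arm holds its last target.

## Task

Open the power dock whose hatch has the orange dot: first push the eraser lying on that hatch off onto the desk, without picking it up, then press the orange dot all the way down and let go, so that the hatch pops up, and leave it standing open. Nothing is to be lifted; leave the hatch with the blue dot shut and the small black jar, the tape roll and the carton where they are.

Things in the scene. Friction and masses are not known exactly. Their poses are not given: they have to be found in the camera images.
- orange_dock: White power dock fixed to the desk: 120 (its x) x 104 (its y) x 40 mm high, grey plinth. Origin: centre of its underside; z up, x from its front (robot side) to its back. The flat top is 40 mm above the desk: the hatch is its front part (x -60 to +32 mm, all of y), a fixed deck the rest. The hinge runs along y at x +32, z 37 mm; the front edge of the hatch rises.
- orange_hatch (a joint): Hatch with the orange dot, rad: 0 shut, -0.10 pressed to the stop, 0.90 open. Sprung push-push latch: the dot takes about 4 N and goes down 7 mm to a firm stop; pressed beyond -0.08 (6 mm) and let go, the hatch swings up by itself within 1.5 s and stays up; pressed less, it stays shut. Pressing the open hatch down to the stop latches it shut again.
- orange_hatch_mark (a point): Centre of the orange dot, 22 mm across, on the upper face of the hatch, 20 mm behind its front edge and midway across; where to press. Turns with the hatch.
- blue_dock: Second dock, same make, size and frame, fixed to the desk, with a blue dot on its hatch; nothing lies on it. The two docks may have changed places.
- blue_hatch (a joint): Angle of the hatch with the blue dot, rad; works like the other. It must stay shut.
- eraser: Loose white eraser in a blue sleeve, 21 (its x) x 45 (its y) x 13 mm (its z), 20 g, lying flat on the hatch with the orange dot, its long side roughly front to back; origin at the centre of its underside.
- small_jar: Bystander: black paint jar with lid, 55 mm across, 54 mm high, standing loose; origin at the centre of its underside.
- tape: Bystander: roll of masking tape lying flat, 101 x 112 x 24 mm, loose; origin at the centre of its underside.
- carton: Bystander: small black and white carton, 33 (its x) x 75 (its y) x 48 mm, loose; origin at the centre of its underside.

How it is judged:
By the outcome, as a careful person would: the job done as asked, in the order asked, and still so for the second after the job is handed in, with the robot touching nothing.
It also fails if it takes over 38 s, if anything falls off the work surface, if the arm or the gripper's body presses on something with over 40 N, if the wrist force passes 120 N, or if a joint passes its speed limit or range.

## Working session

There is one attempt and no reset: what is moved stays moved. The work goes in short steps, each a Python script; the robot and the scene stay as the last script left them, time stands still between calls to the robot, and variables do not carry over. Pictures are saved under pics/ and viewed, and the job is handed in when it is done.

```bash
mkdir -p pics
python3 - <<'E'
from rig import robot
import cv2,numpy as np
for n in("top","side"):
    p,d=robot.grab_frame(n); cv2.imwrite(f"pics/{n}0.png",p[:,:,::-1]); np.savez(f"{n}0.npz",p=p,d=d)
    print(n,robot.camera_info(n))
print(robot.camera_info("wrist"),robot.read_t(),robot.read_tcp_rot())
E
```

```text
top {'vfov': 50.436731910721676, 'cx': 276.73894964345556, 'cy': 210.83135191036064, 'view': array([[ 0.01347019, -0.99972306, -0.01929639,  0.03285918],
       [-0.99367582, -0.01123225, -0.11172381,  0.4758451 ],
       [ 0.11147613,  0.02067929, -0.99355193,  1.15224743],
       [ 0.        ,  0.        ,  0.        ,  1.        ]])}
side {'vfov': 51.84886665270771, 'cx': 283.41841474070924, 'cy': 211.16005338586723, 'view': array([[ 9.91302298e-01, -1.31602181e-01,  7.86989669e-04,
        -4.96923664e-01],
       [-5.78982582e-02, -4.41477098e-01, -8.95402571e-01,
         8.62269235e-02],
       [ 1.18184369e-01,  8.87569061e-01, -4.45256799e-01,
         1.01821133e+00],
       [ 0.00000000e+00,  0.00000000e+00,  0.00000000e+00,
         1.00000000e+00]])}
{'vfov': 65.01421374532944, 'cx': 278.1443967567396, 'cy': 209.94466143519955, 'T_tool_cam': array([[-3.74341096e-04, -9.67037824e-01, -2.54632494e-01,
         6.78199205e-02],
       [ 9.99998777e-01, -7.48688630e-04,  1.37323238e-03,
        -3.90592589e-05],
       [-1.51860811e-03, -2.54631668e-01,  9.67036921e-01,
        -1.57821102e-01],
       [ 0.00000000e+00,  0.00000000e+00,  0.00000000e+00,
         1.00000000e+00]])} 0.1 [[ 9.66927860e-01 -2.55049904e-01 -2.45295232e-04]
 [-2.55049985e-01 -9.66926749e-01 -1.47223593e-03]
 [ 1.38311111e-04  1.48610848e-03 -9.99998886e-01]]
```

View pics/top0.png

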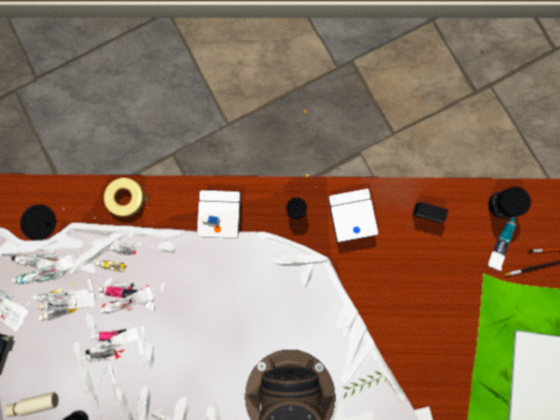

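View pics/side0.png

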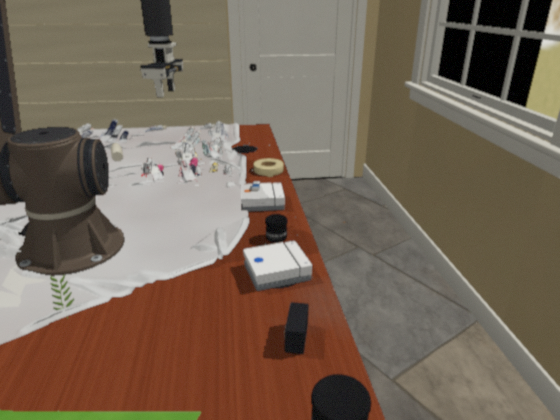

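The top view shows the orange dock at about (219,213), with the blue eraser sleeve at about (211,221) and the orange dot at (217,229). The blue dock is at (354,215), the jar at (297,208), the tape at (123,197) and the carton at (431,212). I'll measure these next.

```bash
cat > h.py <<'E'
import numpy as np,cv2
from rig import robot
def ray(ci,V,uv,z):
    f=210/np.tan(np.radians(ci['vfov']/2)); R=V[:3,:3];t=V[:3,3]
    c=-R.T@t; o=[]
    for u,v in np.atleast_2d(uv):
        d=R.T@np.array([(u-ci['cx'])/f,(v-ci['cy'])/f,1]); o.append(c+d*(z-c[2])/d[2])
    return np.array(o)
def cloud(ci,V,d):
    f=210/np.tan(np.radians(ci['vfov']/2)); v,u=np.mgrid[:420,:560]
    P=np.stack([(u-ci['cx'])/f*d,(v-ci['cy'])/f*d,d],-1); return (P-V[:3,3])@V[:3,:3]
E
python3 - <<'E'
from h import *
p=np.load('top0.npz');im=p['p'];d=p['d'];ci=robot.camera_info('top');V=ci['view']
P=cloud(ci,V,d)
hsv=cv2.cvtColor(im,cv2.COLOR_RGB2HSV)
def m(name,mask,box,z):
    k=np.zeros(mask.shape,np.uint8);x0,y0,x1,y1=box;k[y0:y1,x0:x1]=mask[y0:y1,x0:x1]
    c=max(cv2.findContours(k,0,2)[0],key=cv2.contourArea)
    q=P[k>0]
    r=cv2.minAreaRect(c);b=ray(ci,V,cv2.boxPoints(r),z)
    print(name,k.sum(),r,'\nctr',ray(ci,V,r[0],z)[0].round(4),'depth z med',np.median(q[:,2]).round(4),'\n',b[:,:2].round(4).tolist(), [np.linalg.norm(b[i]-b[i-1]).round(3) for i in (0,1)])
H,S,Vv=[hsv[...,i] for i in range(3)]
m('odot',((H<15)&(S>150)&(Vv>150)).astype(np.uint8),(197,215,240,238),.04)
m('eras',((H>95)&(H<125)&(S>80)).astype(np.uint8),(197,205,240,238),.053)
m('bdot',((H>95)&(H<125)&(S>120)).astype(np.uint8),(330,190,380,242),.04)
w=((S<60)&(Vv>190)).astype(np.uint8)
m('odock',((P[...,2]>.028)&(P[...,2]<.065)).astype(np.uint8),(190,180,250,245),.04)
m('bdock',((P[...,2]>.028)&(P[...,2]<.065)).astype(np.uint8),(320,180,390,250),.04)
m('jar',(P[...,2]>.03).astype(np.uint8),(280,190,315,225),.054)
m('tape',(P[...,2]>.012).astype(np.uint8),(95,170,155,225),.024)
cv2.imwrite('pics/oz.png',cv2.resize(im[175:250,180:270,::-1],None,fx=8,fy=8,interpolation=2))
E
```

```text
odot 32 ((217.0, 228.5), (5.0, 6.0), 90.0) 
ctr [0.4258 0.1938 0.04  ] depth z med 0.0422 
 [[0.4322, 0.2019], [0.4324, 0.1861], [0.4193, 0.1858], [0.4191, 0.2015]] [np.float64(0.013), np.float64(0.016)]
eras 68 ((212.5, 219.5), (7.0, 9.0), 90.0) 
ctr [0.448  0.2041 0.053 ] depth z med 0.0533 
 [[0.457, 0.2161], [0.4573, 0.1927], [0.4391, 0.1922], [0.4388, 0.2155]] [np.float64(0.018), np.float64(0.023)]
bdot 34 ((356.0, 229.5), (5.0, 6.0), 90.0) 
ctr [ 0.4275 -0.1678  0.04  ] depth z med 0.0421 
 [[0.4339, -0.1601], [0.4341, -0.1756], [0.4211, -0.1755], [0.421, -0.16]] [np.float64(0.013), np.float64(0.016)]
odock 1815 ((217.99998474121094, 213.5), (40.16305160522461, 45.839508056640625), 3.2704880237579346) 
ctr [0.4652 0.1923 0.04  ] depth z med 0.0411 
 [[0.4075, 0.2466], [0.5283, 0.2437], [0.5233, 0.1376], [0.4029, 0.1416]] [np.float64(0.105), np.float64(0.121)]
bdock 1849 ((352.59613037109375, 214.48077392578125), (46.28340148925781, 40.596038818359375), 78.69007110595703) 
ctr [ 0.4666 -0.1592  0.04  ] depth z med 0.0414 
 [[0.5152, -0.0957], [0.5373, -0.1997], [0.4186, -0.222], [0.3967, -0.1192]] [np.float64(0.121), np.float64(0.106)]
jar 355 ((296.0, 207.0), (20.0, 20.0), 90.0) 
ctr [ 0.4829 -0.0115  0.054 ] depth z med 0.0544 
 [[0.5087, 0.0147], [0.5093, -0.0371], [0.4572, -0.0374], [0.4566, 0.0141]] [np.float64(0.052), np.float64(0.052)]
tape 976 ((123.0, 196.5), (37.0, 38.0), 90.0) 
ctr [0.5097 0.4512 0.024 ] depth z med 0.0246 
 [[0.5595, 0.5054], [0.5605, 0.4024], [0.4605, 0.3977], [0.4593, 0.4997]] [np.float64(0.1), np.float64(0.103)]
```

```bash
ls pics
python3 - <<'E'
from h import *
print(robot.ik([.4,.14,.25],np.diag([1.,-1,-1])), robot.ik([.4,.14,.25],np.array([[0,1,0],[1,0,0],[0,0,-1.]])))
E
```

```text
oz.png
side0.png
top0.png
[ 46.19938643  -5.0931115  -26.60290968   0.         -68.49020181
  43.80061357] [ 46.19938643  -5.0931115  -26.60290968   0.         -68.49020181
 133.80061357]
```

View pics/oz.png

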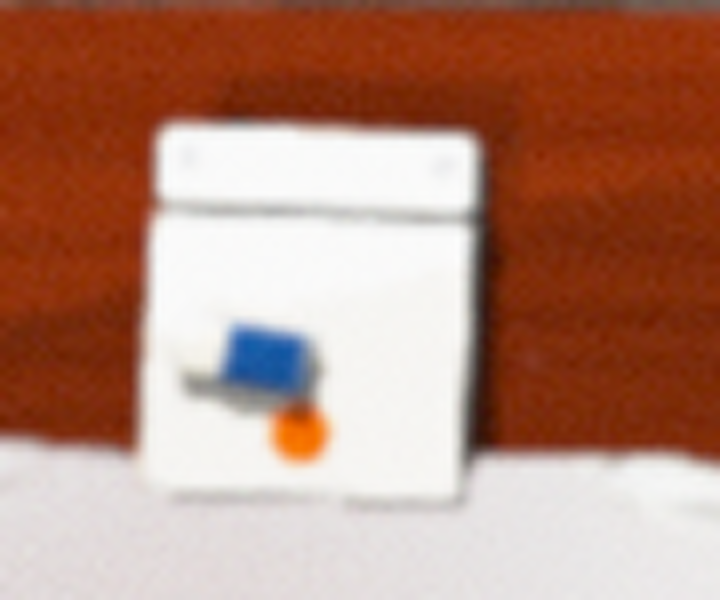

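The eraser's long side looks to run left to right (y), not front to back as the task says. I'll shut the gripper and check with the wrist camera from above.

Run:
```python
from h import *
robot.move_gripper(0.0)
R0=np.diag([1.,-1,-1])
robot.goto([.50,.2,.20],R0)
pos=np.array(robot.read_position());R=np.array(robot.read_tcp_rot())
p,d=robot.grab_frame('wrist')
np.savez('w1.npz',p=p,d=d,pos=pos,R=R)
cv2.imwrite('pics/w1.png',p[:,:,::-1]);print(robot.read_t(),pos,robot.read_grip_width())
```

```text
3.5917 [0.50002708 0.20071827 0.20005502] 0.005080950223588828
```

View pics/w1.png

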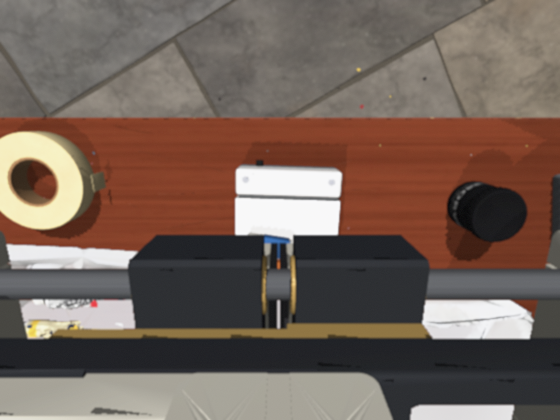

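The gripper hides everything below row 235, so the hatch is covered. I'll move back so it shows in the upper half of the frame.

Run:
```python
from h import *
R0=np.diag([1.,-1,-1])
robot.servo_line([.395,.195,.20],speed=.25)
pos=np.array(robot.read_position());R=np.array(robot.read_tcp_rot())
p,d=robot.grab_frame('wrist')
np.savez('w2.npz',p=p,d=d,pos=pos,R=R)
cv2.imwrite('pics/w2.png',p[:,:,::-1]);print(robot.read_t(),pos)
T=np.eye(4);T[:3,:3]=R;T[:3,3]=pos
ci=robot.camera_info('wrist');V=np.linalg.inv(T@ci['T_tool_cam'])
P=cloud(ci,V,d)
hsv=cv2.cvtColor(p,cv2.COLOR_RGB2HSV);H,S,Vv=[hsv[...,i] for i in range(3)]
def m(n,k,z):
    k=k.astype(np.uint8);k[235:]=0
    c=max(cv2.findContours(k,0,2)[0],key=cv2.contourArea);r=cv2.minAreaRect(c)
    b=ray(ci,V,cv2.boxPoints(r),z);print(n,r,ray(ci,V,r[0],z)[0].round(4),b[:,:2].round(4).tolist(),[np.linalg.norm(b[i]-b[i-1]).round(3) for i in (0,1)])
N=(P[...,0]>.39)&(P[...,0]<.54)&(P[...,1]>.12)&(P[...,1]<.26)
m('odot',N&(H<15)&(S>150)&(Vv>150)&(P[...,2]>.03),.04)
m('sleeve',N&(H>95)&(H<125)&(S>80),.053)
m('eraser',N&(P[...,2]>.0465)&(P[...,2]<.06),.053)
m('dock',N&(P[...,2]>.033)&(P[...,2]<.06),.04)
```

```text
4.2083 [0.39473435 0.19573651 0.20059356]
odot ((280.5, 164.50001525878906), (18.384775161743164, 18.384775161743164), 45.0) [0.4241 0.1934 0.04  ] [[0.4241, 0.2059], [0.4365, 0.1934], [0.4241, 0.1809], [0.4115, 0.1934]] [np.float64(0.018), np.float64(0.018)]
sleeve ((269.2161865234375, 139.70269775390625), (27.947826385498047, 21.700666427612305), 9.462321281433105) [0.4481 0.2038 0.053 ] [[0.4406, 0.2181], [0.4595, 0.2145], [0.4555, 0.1897], [0.4365, 0.1929]] [np.float64(0.026), np.float64(0.019)]
eraser ((261.9054260253906, 138.06756591796875), (49.155296325683594, 22.851459503173828), 9.462322235107422) [0.4495 0.2104 0.053 ] [[0.4431, 0.2343], [0.4629, 0.2303], [0.456, 0.1868], [0.4358, 0.1901]] [np.float64(0.045), np.float64(0.02)]
dock ((282.55352783203125, 118.34043884277344), (115.1981430053711, 132.44723510742188), 1.847610354423523) [0.467  0.1916 0.04  ] [[0.4063, 0.2497], [0.525, 0.2411], [0.5222, 0.1388], [0.4028, 0.1369]] [np.float64(0.113), np.float64(0.119)]
```

View pics/w2.png

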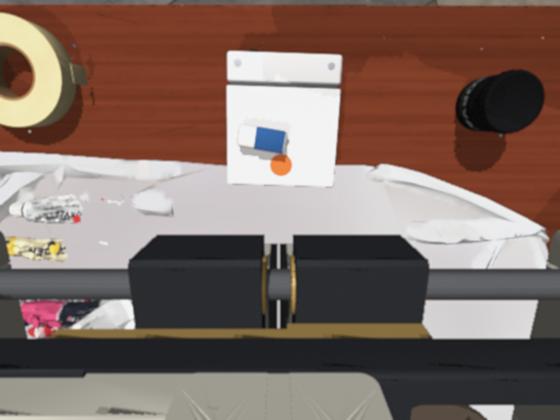

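The wrist view shows the orange dot at (280,165), which is x=0.424, y=0.193. This agrees with the top view within 2 mm. The eraser is at (262,138), which is (0.4495,0.210), measuring 45x20 mm and lying across the hatch. I'll push it forward (−x) over the front edge with the fingers slightly apart, 6 mm above the hatch.

Run:
```python
from h import *
robot.move_gripper(0.22)
print(robot.read_grip_width(),robot.read_force())
robot.servo_line([.487,.21,.12],speed=.25)
robot.servo_line([.487,.21,.046],speed=.12)
print(robot.read_position(),robot.read_force())
robot.servo_line([.435,.21,.046],speed=.08)
print(robot.read_position(),robot.read_force())
robot.servo_line([.402,.21,.046],speed=.06)
print(robot.read_position(),robot.read_force(),robot.read_t())
for n in('side','top'):
    p,d=robot.grab_frame(n); cv2.imwrite(f'pics/{n}3.png',p[:,:,::-1])
    x0,y0=(220,160) if n=='side' else (180,175)
    cv2.imwrite(f'pics/{n}3z.png',cv2.resize(p[y0:y0+75,x0:x0+90,::-1],None,fx=6,fy=6,interpolation=2))
```

```text
0.22296889700959838 [0.28370973 0.88603818 0.93821167]
[0.48735204 0.2105253  0.04700357] [ 0.70424656 -0.09388143  0.84360544]
[0.43520405 0.21041578 0.04620011] [ 0.90688476 -0.76635051  0.33002911]
[0.40207841 0.21034662 0.04623197] [ 1.19143448  0.30538231 -0.62981963] 7.7
```

View pics/side3z.png

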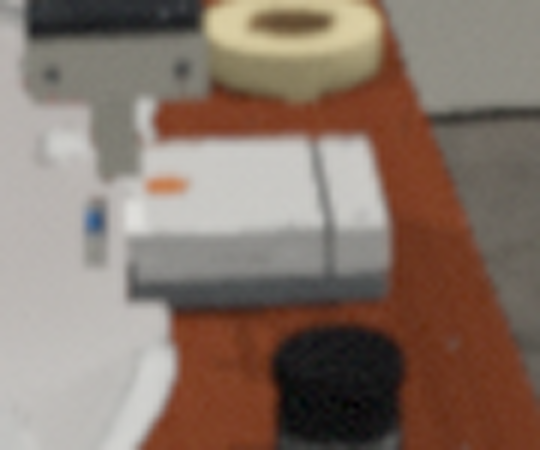

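View pics/top3z.png

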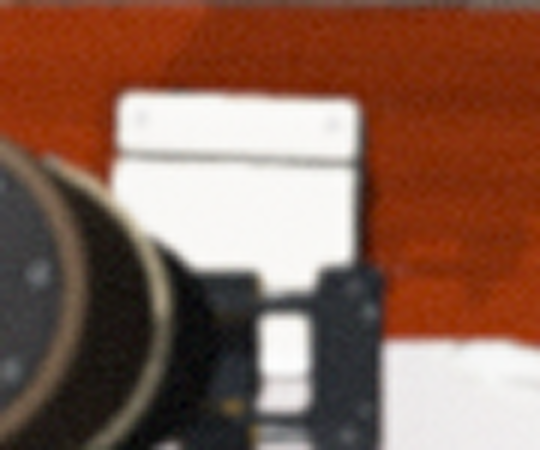

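In the side view the eraser is past the front edge. It may still be standing on its edge at crop (95,230). I'll lift straight up and check.

Run:
```python
from h import *
robot.servo_line([.402,.21,.12],speed=.2)
robot.servo_line([.345,.195,.22],speed=.25) if robot.ik([.345,.195,.22],np.diag([1.,-1,-1])) is not None else print('no')
pos=np.array(robot.read_position());R=np.array(robot.read_tcp_rot())
p,d=robot.grab_frame('wrist');print(pos,robot.read_t())
np.savez('w4.npz',p=p,d=d,pos=pos,R=R)
cv2.imwrite('pics/w4.png',p[:,:,::-1])
p,d=robot.grab_frame('side');cv2.imwrite('pics/side4z.png',cv2.resize(p[160:235,220:310,::-1],None,fx=6,fy=6,interpolation=2))
```

```text
[0.34458975 0.19482161 0.21951096] 8.9833
```

View pics/w4.png

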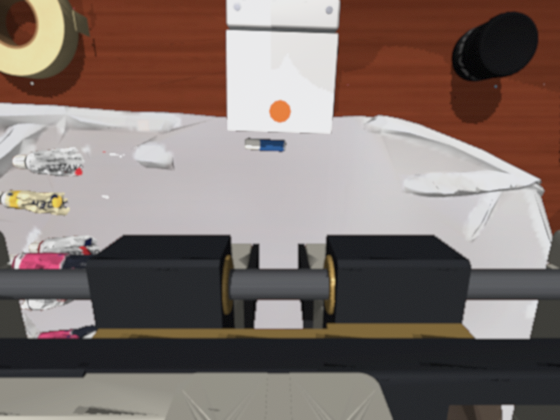

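View pics/side4z.png

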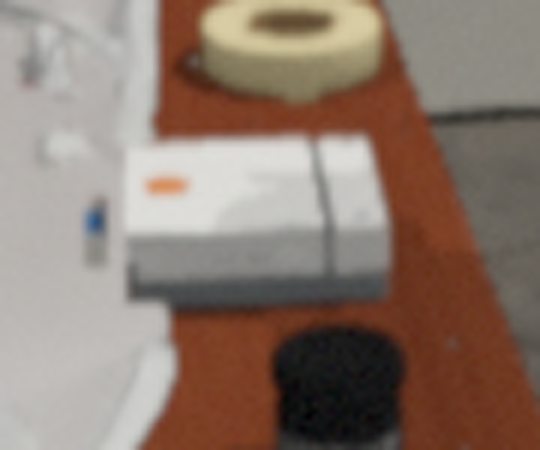

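The eraser is off the hatch. It lies on the desk just in front of the dock, at wrist pixel (265,145). I'll measure it and re-measure the dot at (280,111).

Run:
```python
from h import *
q=np.load('w4.npz');p,d,pos,R=q['p'],q['d'],q['pos'],q['R']
T=np.eye(4);T[:3,:3]=R;T[:3,3]=pos
ci=robot.camera_info('wrist');V=np.linalg.inv(T@ci['T_tool_cam'])
P=cloud(ci,V,d);hsv=cv2.cvtColor(p,cv2.COLOR_RGB2HSV);H,S,Vv=[hsv[...,i] for i in range(3)]
k=((H<15)&(S>150)&(Vv>150)&(P[...,2]>.03)).astype(np.uint8);k[:90]=0;k[135:]=0;k[:,:250]=0;k[:,310:]=0
M=cv2.moments(k);print('dot',ray(ci,V,(M['m10']/M['m00'],M['m01']/M['m00']),.04),np.median(P[k>0],0))
k=(P[...,2]>.006);k[:136]=0;k[155:]=0;k[:,:235]=0;k[:,295:]=0
e=P[k];print('eraser',e.min(0),e.max(0),np.median(e,0))
k=np.zeros_like(k);k[60:128,235:330]=1;print('hatch z',np.percentile(P[k][:,2],[5,50,95]))
```

```text
dot [[0.42391669 0.19308851 0.04      ]] [0.42375466 0.1926489  0.04025111]
eraser [0.38321356 0.18593534 0.00623615] [0.41253368 0.22996866 0.37729586] [0.39071797 0.20739453 0.01950492]
hatch z [0.03845598 0.03968767 0.04099616]
```

The eraser is resting on its narrow side at (0.391,0.208), top at about 21 mm, clear of the dock. Next I'll press the dot with the fingers shut, stepping down until I feel the stop.

Run:
```python
from h import *
robot.move_gripper(0.0)
robot.servo_line([.424,.193,.10],speed=.2)
robot.servo_line([.424,.193,.045],speed=.1)
f0=np.array(robot.read_force());print(f0,robot.read_position())
z=.042
while z>.027:
    robot.servo_line([.424,.193,z],speed=.03)
    f=np.array(robot.read_force())-f0;print(round(z,4),robot.read_position()[2].round(4),f.round(1))
    if f[2]>18:break
    z-=.0015 if z>.036 else .0007
robot.dwell(.1)
print(robot.read_force(),robot.read_position())
robot.servo_line([.424,.193,.20],speed=.3)
robot.servo_line([.345,.195,.24],speed=.25)
robot.dwell(1.0)
print(robot.read_t())
for n in('side','wrist','top'):
    p,d=robot.grab_frame(n);np.savez(n+'5.npz',p=p,d=d,pos=robot.read_position(),R=robot.read_tcp_rot())
    cv2.imwrite(f'pics/{n}5.png',p[:,:,::-1])
    if n=='side': cv2.imwrite('pics/side5z.png',cv2.resize(p[150:290,200:350,::-1],None,fx=4,fy=4,interpolation=2))
```

```text
[-0.12395777  0.09490031 -0.18432053] [0.42426738 0.19341792 0.04565397]
0.042 0.0423 [ 1.1 -0.6  0.4]
0.0405 0.0405 [-0.8 -0.2  0.7]
0.039 0.0391 [-0.7 -0.3  3.4]
0.0375 0.0375 [-0.9 -0.4  3.7]
0.036 0.036 [-0.9 -0.7  4. ]
0.0353 0.0353 [-1.1 -0.7  3.6]
0.0346 0.0346 [-0.4 -0.6  4.4]
0.0339 0.0339 [-0.  -1.   3.9]
0.0332 0.0334 [-1.6  0.2  7.4]
0.0325 0.0331 [-3.2 -0.8 12.9]
0.0318 0.0328 [-4.2 -2.6 18.1]
[-4.90302791 -1.18552075 17.38507716] [0.42423023 0.19314749 0.03275592]
16.2333
```

View pics/side5z.png

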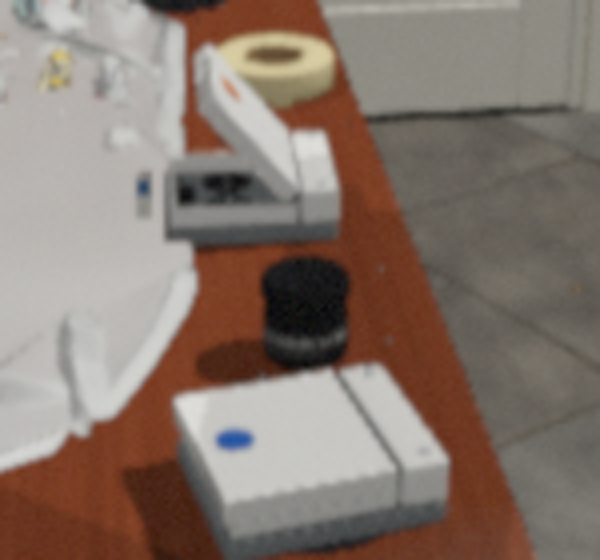

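View pics/wrist5.png

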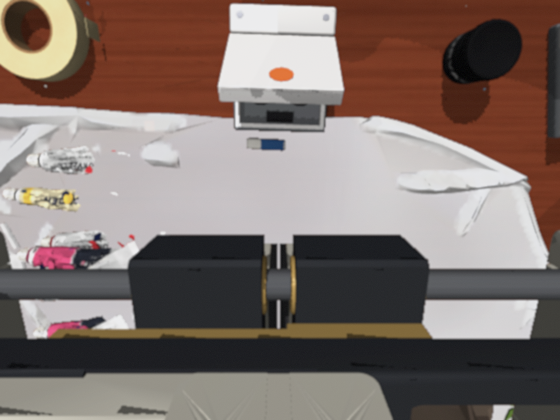

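The orange hatch stands open (orange dot at wrist pixel (281,74)) and the eraser is on the desk at (265,144). The blue hatch is flat shut. I'll compare the bystanders with the first top view and then hand in.

Run:
```python
from h import *
a=np.load('top0.npz');b=np.load('top5.npz');ci=robot.camera_info('top');V=ci['view']
for n,(x0,y0,x1,y1),h in(('jar',(283,192,315,225),.03),('tape',(95,170,155,225),.012),('carton',(405,190,455,230),.02),('bdock',(320,180,390,250),.028)):
    o=[]
    for q in(a,b):
        P=cloud(ci,V,q['d'])[y0:y1,x0:x1];k=(P[...,2]>h)&(P[...,2]<.08);o+=[P[k].mean(0).round(4),P[k][:,2].max().round(3)]
    print(n,*o)
robot.job_done();print(robot.read_t())
```

```text
jar [ 0.483  -0.0113  0.0543] 0.061 [ 0.483  -0.0115  0.0543] 0.061
tape [0.5101 0.4505 0.0242] 0.032 [0.5101 0.4506 0.0239] 0.032
carton [ 0.4767 -0.3592  0.0467] 0.056 [ 0.4768 -0.3588  0.0465] 0.055
bdock [ 0.4665 -0.1588  0.0412] 0.048 [ 0.4665 -0.1588  0.0413] 0.049
the job is handed in; nothing more can be done
the job is handed in; nothing more can be done
```

The orange-dot hatch is open and the job is handed in, after about 16 s of the 38 s allowed. I pushed the eraser forward off the hatch with the fingers, without gripping it. I then pressed the orange dot until I felt the stop (about 4 N on the way down, about 18 N at the stop), let go and backed away.

- **Hatch:** the side and wrist pictures after I backed away show it standing open, with the gripper well clear of it.
- **Eraser:** it lies on the desk just in front of the dock, about 15 mm from the front edge. It came to rest on its narrow side.
- **Everything else:** the jar, tape and carton, and the blue dock with its hatch shut, match the first top view to within 0.5 mm.
- **Disagreement with the description:** the eraser's long side ran left to right across the hatch, not front to back as stated.

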